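# Hold the grinder's cover over its screw holes

## Robot

A 7-joint arm with a two-finger parallel gripper is mounted at the origin on a cart in front of the work surface, level with it; the furniture and walls round the work are solid. World frame = base frame: x ahead of the robot, y to its left, z up, the work surface at z = 0. Lengths are in m, angles in rad, forces in N, time in s.
With the tool pointing down it reaches from about 0.4 to 0.9 m from the base axis. Payload 5.5 kg.
Tool frame: the origin (TCP) lies at the very end of the fingers, on their centre line; the grasp point (between the pads) lies 19 mm behind it (arm.grip_depth is the distance from the TCP to the grasp point, in m); z points along the fingers, y is the line along which they close (so a half turn about z gives the same grasp; the last joint's range is limited). The gripper opens to 85 mm and grips with 20 to 120 N. Pads are 22 mm wide; open, the fingers measure 114 mm over their backs; the gripper's body (76 mm by 85 mm) begins 54 mm behind the grasp point. The pads swing forward as they close: fully open they stand 13 mm farther back than shut.
Start: joints at [-1.048, 0.501, -0.427, 1.55, 0.221, 1.138, -0.21], TCP at [0.167, 0.628, 0.231] pointing down, gripper open.
Joint ranges: [-2.88, 2.88], [-0.31, 2.03], [-1.54, 1.56], [0.2, 2.42], [-1.41, 4.55], [0.19, 2.02], [-2.57, 2.57]. Speed limits (rad/s): [2.57, 2.57, 3.14, 3.14, 3.14, 3.14, 3.14].

## Interface

Orientations are given as a unit quaternion [w, x, y, z].
In Python, from bench import sensors, optics, arm gives the robot as it stands.
- The arm moves only by the tool drive_tool, never from a script. Its arguments are lists of equal length, an entry for each row: "delta_pos": the shift along the tool's x, y, z in units of 80 cm (1.0 is 80 cm), a list of three; "angular": the turn, a rotation vector about the tool's x, y, z in units of pi/2 rad (1.0 is pi/2 rad), a list of three. In form: {"delta_pos": [[tx, ty, tz], ...], "angular": [[rx, ry, rz], ...]}. A call has 1 to 5 rows; each row is the pose to reach, as a shift and turn from the pose commanded when the call began, along the tool's axes at that moment; what a row does not reach only later rows make up. A row lasts 1/8 s, in which the tool goes at most 62.5 mm and 10.7 degrees, less where a joint would pass 70% of its speed; a pose out of reach is approached as far as the arm can. A call with a number of a shift or a turn outside -1 to 1 is refused whole. A call with a gripper value outside its range is refused whole. "jaw" is the opening, from 0 (shut) to 1 (fully open), set as the call begins (left out, the last holds). The fingers move at their own pace and stop on an object; "force" is the grip in N (left out, the last holds). Time passes only in rows, so rows that repeat a pose let the fingers close. It gives the time, the measured TCP pose, the force, the opening and the grip force at its end, in the units of the state.
- sensors.state(): the state, without advancing time (a new reading comes with each control period).
- optics.capture(name): name is "scene" or "top"; returns the picture (400x640x3 uint8, red, green, blue); there is no depth.
- optics.camera_info(name): a dict with "vertical_fov" (degrees; the focal length in pixels is half the picture's height over the tangent of half this angle, whatever the lens; pixels are square), "cx", "cy" (the principal point, pixels), "R" (3x3) and "t" (3): a world point X has camera coordinates R X + t. Camera axes: x right, y down, z forward; pixel columns grow to the right and rows downward; lengths in m; the calibration is good to about 2 mm. A picture is of the moment at which its call begins. camera_info takes no time and is no camera call.
- arm.finish_job(): hands the job in; it is judged then, once.
Trained networks look in the newest picture that a camera, given by its name, has taken for a name from the list of things; names that differ only in an ending like _2 or _b are one class to them, and where a whole thing is asked for, a point or a joint stands for the part that bears it (a point fixed in the world has none). Each returns a list of dicts, best first, with "p" (0 to 1); they miss things now and then, are a little off and sometimes report something else, mostly with a low value. They report only what shows in the picture. A call takes as long as a camera call.
- optics.recognise(query, camera): "rect" ([centre column, centre row, width, height] in pixels, round what is visible of it).
- optics.masks_of(query, camera): "pixels" (400x640 bool, what is visible of it) and "rect" ([centre column, centre row, width, height] in pixels, round what is visible of it).
- optics.place_of(query, camera): "at" ([column, row] in pixels: a listed point, or the origin of a listed thing).
The state is a dict: "clock": time; "qpos": joint angles; "joint_vel": joint speeds; "joint_torque": joint torques, N m; "tool_pos": TCP position; "tcp_rot": TCP orientation; "wrist_force": force on the tool from outside, world axes, zero at the start; "moment": the same for the moment, N m; "grip_width": finger opening in m; "gripper_force": force on a finger pad.
Only numpy, scipy, OpenCV 4.12 (cv2) and the standard library are available. Lean on these libraries where they do the work, as an engineer would, in place of code of your own. Each camera call takes 0.05 s, during which the arm holds its last target. There are 200 camera calls.

## Task

The blue gear housing of the grinder is about to be closed: pick up the white cover plate by its black rib and hold it level, hovering about 2 cm above the housing's rim, turned so that its notched corner is over the black cable gland and its three screw holes are lined up straight above the three brass threaded holes, ready for me to put the screws in. Do not let the cover touch the housing, leave the other things alone, and finish while still holding the cover there, motionless.

Things in the scene. Friction and masses are not known exactly. Their poses are not given: they have to be found in the camera images.
- cover_plate: Loose white plate, 130 (x) x 96 (y) x 6 mm, 0.18-0.35 kg, lying black grip rib up. Origin: centre of its underside, z up. Rib: at the centre, 60 mm along x, 14 mm wide in y (grip across this), top 46 mm above the underside; its foot is 70 x 22 mm, up to 10 mm. Round 10 mm screw holes at (x, y) = (-52, 36), (-52, -36), (52, -36) mm; the (+x, +y) corner has a 30 x 28 mm notch
- gear_housing: Blue gear housing, fixed, open on top, 130 (x) x 96 (y) mm, rim 55 mm high. Origin: centre of its underside on the worktop, z up; axes as the cover's when it fits. Brass corner blocks, level with the rim, have 6 mm threaded holes at (x, y) = (-52, 36), (-52, -36), (52, -36) mm; at (52, 35) a round black cable gland, 25 mm wide, rises to 68 mm above the worktop
- hole_0 (a point): Centre of the cover's screw hole at (x, y) = (-52, 36) mm of the cover, at the underside of the plate
- thread_0 (a point): Centre of the mouth of the housing's threaded hole at (x, y) = (-52, 36) mm of the housing, 55 mm above the worktop; hole_0 belongs over it
- hole_1 (a point): Centre of the cover's screw hole at (x, y) = (-52, -36) mm of the cover, at the underside of the plate
- thread_1 (a point): Centre of the mouth of the housing's threaded hole at (x, y) = (-52, -36) mm of the housing, 55 mm above the worktop; hole_1 belongs over it
- hole_2 (a point): Centre of the cover's screw hole at (x, y) = (52, -36) mm of the cover, at the underside of the plate
- thread_2 (a point): Centre of the mouth of the housing's threaded hole at (x, y) = (52, -36) mm of the housing, 55 mm above the worktop; hole_2 belongs over it
- screwdriver: Bystander: orange-handled screwdriver lying behind the housing, 26 x 188 x 25 mm, long along its y; origin under its centre
- kitchen_timer: Bystander: red and white kitchen timer, 62 mm wide, 50 mm high; origin under its centre
- tape_roll: Bystander: roll of masking tape lying flat, 102 mm wide, 25 mm high; origin under its centre
- jar_a: Bystander: jam jar, 69 mm wide, 99 mm high; origin under its centre

How it is judged:
On the way:
1. the cover is lifted off the worktop in the gripper (height (world z) of cover_plate above 0.03 m and contact force between cover_plate and the fingers above 1 N), for 0.2 s.
At the end, for the whole second after the job is handed in: The fingers hold the cover plate (more than 1 N) above the housing without touching it: each of its three holes within 5 mm horizontally of its own threaded hole and, at the underside of the plate, 7 to 33 mm above it; plate level within 0.12 rad and slower than 20 mm/s (horizontal distance between hole_0 and thread_0 below 0.005 m and z of hole_0 in the frame of gear_housing between 0.062 and 0.088 m and horizontal distance between hole_1 and thread_1 below 0.005 m and z of hole_1 in the frame of gear_housing between 0.062 and 0.088 m and horizontal distance between hole_2 and thread_2 below 0.005 m and z of hole_2 in the frame of gear_housing between 0.062 and 0.088 m and angle between cover_plate's own z axis and vertical below 0.12 rad and contact force between cover_plate and the fingers above 1 N and contact force between cover_plate and gear_housing below 0.1 N and linear speed of cover_plate below 0.02 m/s); the arm keeps its last pose, push and grip.
It fails at once if the cover touches the gear housing (contact force between cover_plate and gear_housing above 0.5 N).
It fails at once if the screwdriver is moved more than 2 cm (distance of screwdriver from where it was at the start of the episode above 0.02 m).
It fails at once if the kitchen timer is moved more than 2 cm (distance of kitchen_timer from where it was at the start of the episode above 0.02 m).
It fails at once if the tape roll is moved more than 2 cm (distance of tape_roll from where it was at the start of the episode above 0.02 m).
It fails at once if the jar is moved more than 2 cm (distance of jar_a from where it was at the start of the episode above 0.02 m).
It also fails if it takes over 38 s, if anything falls off the work surface, if the arm or the gripper's body presses on something with over 40 N, if the wrist force passes 120 N, or if a joint passes its speed limit or range.

## Working session

There is one attempt and no reset: what is moved stays moved. The work goes in short steps, Python scripts to look and compute and a tool call to move; the robot and the scene stay as the last step left them, time stands still between calls to the robot, and variables do not carry over. Pictures are saved under pics/ and viewed, at most 10 in all, crops included, and the job is handed in when it is done.

Besides the shell and the picture viewer there is one more tool, called as name(argument=value, ...), one argument or row to a line, values as JSON. drive_tool: Moves the arm, as the interface text tells. Shifts and turns lie within -1 to 1; 1 stands for 80 cm of shift or pi/2 rad of turn. Its arguments: {"type":"object","properties":{"delta_pos":{"type":"array","items":{"type":"array","items":{"type":"number","minimum":-1,"maximum":1}}},"angular":{"type":"array","items":{"type":"array","items":{"type":"number","minimum":-1,"maximum":1}}},"jaw":{"type":"number"},"force":{"type":"number"}},"required":["delta_pos","angular"]}

```bash
mkdir -p pics; cat > h.py <<'E'
import numpy as np, cv2
from bench import sensors, optics, arm
def cam(n):
    c=optics.camera_info(n); f=200/np.tan(np.radians(c["vertical_fov"])/2)
    return np.array([[f,0,c["cx"]],[0,f,c["cy"]],[0,0,1]]),np.array(c["R"]),np.array(c["t"])
def ray(n,px,z):
    K,R,t=cam(n); d=R.T@np.linalg.solve(K,[px[0],px[1],1]); o=-R.T@t
    return o+d*(z-o[2])/d[2]
def proj(n,X):
    K,R,t=cam(n); p=K@(R@np.asarray(X)+t); return p[:2]/p[2]
def save(n,f):
    im=optics.capture(n); cv2.imwrite("pics/"+f,im[:,:,::-1]); return im
E
python3 - <<'E'
from h import *
save("top","t1.png"); save("scene","s1.png")
for n in("top","scene"):
    K,R,t=cam(n); print(n,K[0,0],K[:2,2],(-R.T@t).round(3),R[2].round(2))
for q,z in [("cover_plate",0),("gear_housing",0),("hole_0",.006),("hole_1",.006),("hole_2",.006),("thread_0",.055),("thread_1",.055),("thread_2",.055),("screwdriver",0),("kitchen_timer",0),("tape_roll",0),("jar_a",0)]:
    for n in ("top","scene"):
        r=optics.place_of(q,n)
        print(q,n,[(np.round(d["at"]).tolist(),round(d["p"],2),ray(n,d["at"],z)[:2].round(4).tolist()) for d in r[:3]])
print(sensors.state())
E
```

```text
top 370.5014463212767 [316.96178286 202.7926964 ] [0.348 0.169 0.939] [ 0.21  0.07 -0.98]
scene 378.3713891361458 [321.26481847 205.3626068 ] [ 0.113 -0.418  0.458] [ 0.5   0.74 -0.45]
cover_plate top [([273.0, 241.0], 0.68, [0.4187, 0.3136])]
cover_plate scene [([251.0, 224.0], 0.87, [0.4221, 0.3373])]
gear_housing top [([316.0, 154.0], 0.75, [0.6755, 0.2866]), ([365.0, 252.0], 0.7, [0.4667, 0.0846])]
gear_housing scene [([329.0, 272.0], 0.57, [0.469, 0.0758])]
hole_0 top [([285.0, 266.0], 0.89, [0.3704, 0.2647]), ([294.0, 234.0], 0.86, [0.4528, 0.2696]), ([258.0, 219.0], 0.82, [0.4579, 0.3705])]
hole_0 scene [([249.0, 241.0], 0.8, [0.3832, 0.2606]), ([279.0, 235.0], 0.73, [0.4499, 0.2462]), ([256.0, 216.0], 0.61, [0.4452, 0.3589])]
hole_1 top [([285.0, 266.0], 0.89, [0.3704, 0.2647]), ([294.0, 234.0], 0.86, [0.4528, 0.2696]), ([258.0, 219.0], 0.82, [0.4579, 0.3705])]
hole_1 scene [([249.0, 241.0], 0.8, [0.3832, 0.2606]), ([279.0, 235.0], 0.73, [0.4499, 0.2462]), ([256.0, 216.0], 0.61, [0.4452, 0.3589])]
hole_2 top [([285.0, 266.0], 0.89, [0.3704, 0.2647]), ([294.0, 234.0], 0.86, [0
[... 1362 characters left out ...]
array([-1.04779183,  0.50089816, -0.42702247,  1.55039803,  0.22077084,
        1.13829907, -0.21034441]), 'joint_vel': array([ 0.00040186, -0.00059847,  0.00019299,  0.00117721, -0.00071216,
       -0.00137381, -0.00027254]), 'joint_torque': array([ 2.40366217e-04, -5.69376647e+01, -5.81046984e+00, -2.81328553e+01,
        1.27480095e-02,  2.01229544e-03,  4.45709261e-06]), 'tool_pos': array([0.16692078, 0.62820121, 0.23131361]), 'tcp_rot': array([-3.45434476e-05,  1.29541314e-01,  9.91574025e-01,  1.36277956e-05]), 'wrist_force': array([-1.07241663,  0.68640763, -0.34253783]), 'moment': array([ 0.00562284, -0.00709101,  0.00488756]), 'gripper_force': 0.0, 'grip_width': 0.08551474635266687}
```

```bash
python3 - <<'E'
import cv2
t=cv2.imread("pics/t1.png")[140:290,210:430]; cv2.imwrite("pics/t1c.png",cv2.resize(t,None,fx=3.6,fy=3.6,interpolation=cv2.INTER_CUBIC))
t=cv2.imread("pics/s1.png")[150:310,190:400]; cv2.imwrite("pics/s1c.png",cv2.resize(t,None,fx=3.6,fy=3.6,interpolation=cv2.INTER_CUBIC))
E
```

```text
(no output)
```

View pics/t1c.png

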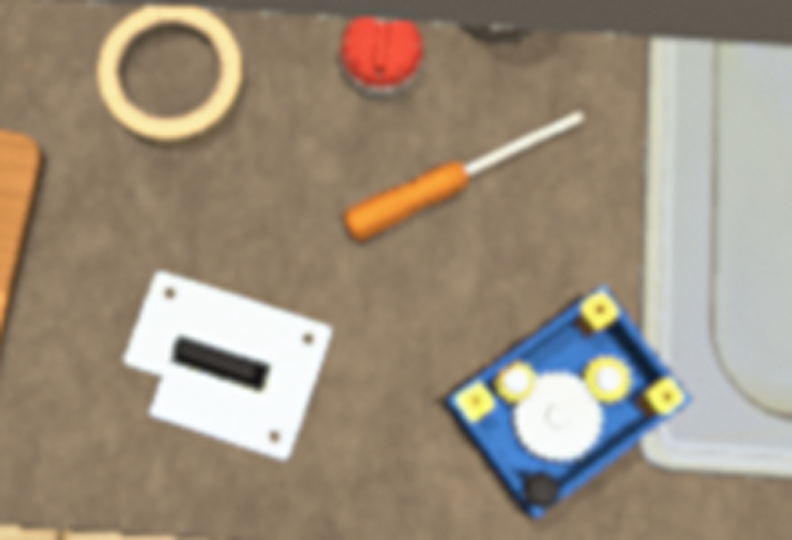

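View pics/s1c.png

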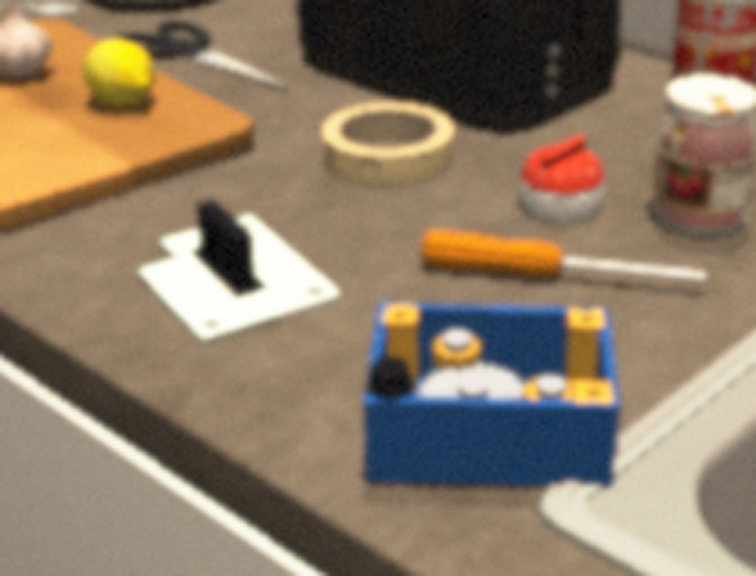

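View pics/s1.png

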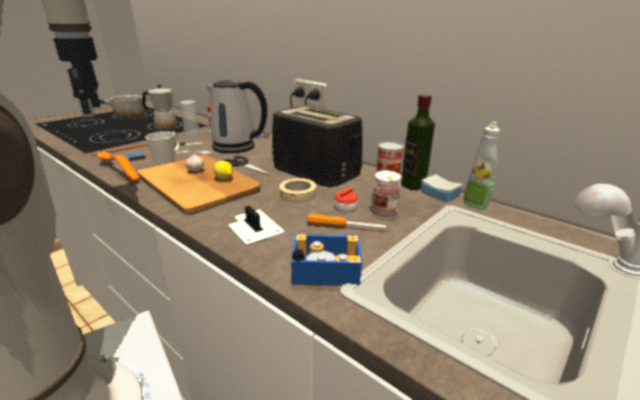

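The top crop shows the cover rib at about (272, 241) in full-image pixels. Its holes are at (296, 234) for hole_1, (257, 221) for hole_2 and (286, 261) for hole_0, and the notch is at lower left. The housing threads are at (377, 226) for thread_1, (342, 251) for thread_2 and (395, 250) for thread_0, with the gland at (360, 276). The scene views agree. The networks are a few px off, so I'll fit silhouettes instead.

```bash
cat > fit.py <<'E'
from h import *
from scipy.optimize import least_squares
HX,HY=.065,.048
COV=np.array([[-HX,-HY],[HX,-HY],[HX,.020],[.035,HY],[-HX,HY]])
BOX=np.array([[-HX,-HY],[HX,-HY],[HX,HY],[-HX,HY]])
HOLES=np.array([[-.052,.036],[-.052,-.036],[.052,-.036]])
def place(p,xy,z):
    c,s=np.cos(p[2]),np.sin(p[2]); xy=xy@np.array([[c,s],[-s,c]])+p[:2]
    return np.c_[xy,np.full(len(xy),z)]
def hull(mask):
    n,l,st,_=cv2.connectedComponentsWithStats(mask.astype(np.uint8)); i=1+np.argmax(st[1:,4])
    c=max(cv2.findContours((l==i).astype(np.uint8),cv2.RETR_EXTERNAL,cv2.CHAIN_APPROX_NONE)[0],key=len)
    return c,st[i]
def res(p,obs,poly,z0,z1):
    out=[]
    for n,pts in obs.items():
        X=np.r_[place(p,poly,z0),place(p,poly,z1)]
        h=cv2.convexHull(np.array([proj(n,x) for x in X],np.float32))
        out+=[cv2.pointPolygonTest(h,(float(a),float(b)),True) for a,b in pts]
    return np.array(out)
def densify(c,s):  # hull of contour in upscaled image -> evenly spaced hull points, full-res px
    h=cv2.convexHull(c)[:,0].astype(float); o=[]
    for a,b in zip(h,np.roll(h,-1,0)):
        m=max(int(np.hypot(*(b-a))/s),1); o+= [a+(b-a)*k/m for k in range(m)]
    return (np.array(o)+.5)/s-.5
def observe(im,kind,roi):
    s=6; x0,y0,x1,y1=roi
    g=cv2.resize(im[y0:y1,x0:x1],None,fx=s,fy=s,interpolation=cv2.INTER_CUBIC).astype(int)
    r,gr,b=g[...,0],g[...,1],g[...,2]
    m=(g.min(2)>170) if kind=="cover" else ((b-r>30)|((r-b>70)&(r>150)))
    m=cv2.morphologyEx(m.astype(np.uint8),cv2.MORPH_CLOSE,np.ones((9,9),np.uint8))
    c,st=hull(m); return densify(c,s)+[x0,y0]
def fit(p0,obs,poly,z0,z1):
    return least_squares(res,p0,args=(obs,poly,z0,z1),loss="soft_l1",f_scale=.5,x_scale=[.01,.01,.05],diff_step=1e-4)
E
cat > f1.py <<'E'
from fit import *
I={n:cv2.imread(f"pics/{n[0]}1.png")[:,:,::-1] for n in("top","scene")}
R={"cover":{"top":(235,205,310,275),"scene":(222,200,290,250)},"housing":{"top":(325,212,408,290),"scene":(285,228,368,290)}}
P0={"cover":[.415,.31,1.85],"housing":[.47,.08,2.4]}
for k,poly,z1 in(("cover",COV,.006),("housing",BOX,.055)):
    O={n:observe(I[n],k,R[k][n]) for n in I}
    for sel in(["top"],["scene"],["top","scene"]):
        o={n:O[n] for n in sel}; f=fit(P0[k],o,poly,0,z1)
        print(k,sel,f.x.round(4),"rms",np.sqrt(np.mean(res(f.x,o,poly,0,z1)**2)).round(2))
    for n in I:
        print(n,[proj(n,x).round(1).tolist() for x in place(f.x,HOLES,z1)])
        v=np.ascontiguousarray(I[n][:,:,::-1]); v=cv2.resize(v,None,fx=4,fy=4,interpolation=cv2.INTER_CUBIC)
        for z in(0,z1): cv2.polylines(v,[np.array([(proj(n,x)+.5)*4 for x in place(f.x,poly,z)],np.int32)],True,(0,0,255))
        for x in place(f.x,HOLES,z1): cv2.circle(v,tuple(((proj(n,x)+.5)*4).astype(int)),4,(255,0,255),1)
        a=R[k][n]; cv2.imwrite(f"pics/o_{k}_{n}.png",cv2.resize(v[a[1]*4:a[3]*4,a[0]*4:a[2]*4],(390,290)))
r=lambda k:np.hstack([cv2.imread(f"pics/o_{k}_{n}.png") for n in I])
cv2.imwrite("pics/ov1.png",np.vstack([r("cover"),r("housing")]))
E
python3 f1.py
```

```text
cover ['top'] [0.4178 0.3184 1.582 ] rms 0.64
cover ['scene'] [0.4215 0.3247 1.5737] rms 0.27
cover ['top', 'scene'] [0.4193 0.3203 1.5811] rms 0.88
top [[285.3, 259.9], [294.7, 232.7], [256.3, 220.1]]
scene [[248.2, 239.0], [276.7, 229.9], [256.9, 212.4]]
housing ['top'] [0.4676 0.0834 2.524 ] rms 0.39
housing ['scene'] [0.4712 0.0888 2.5284] rms 0.68
housing ['top', 'scene'] [0.4684 0.0847 2.5285] rms 0.97
top [[394.7, 249.0], [376.0, 224.8], [341.5, 250.2]]
scene [[354.3, 258.5], [352.2, 237.9], [300.7, 236.8]]
```

View pics/ov1.png

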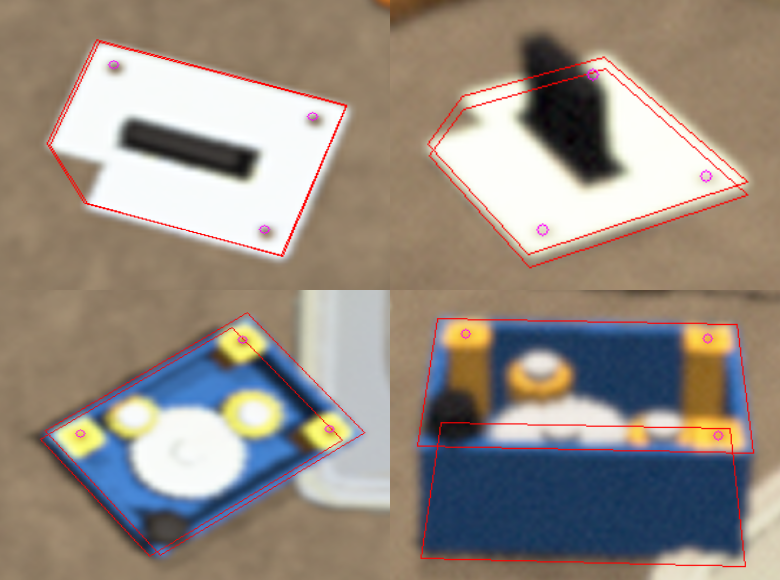

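The fits are consistent. Cover yaw is 1.581 and housing yaw 2.5285, and the offset between them agrees between the two cameras to about 1 mm. In the overlay the outlines and hole markers sit on the visible edges and holes. The cameras' absolute positions differ by about 6 mm, so I'll re-measure in hand.

```bash
cat > go.py <<'E'
import sys,numpy as np
from scipy.spatial.transform import Rotation as Ro
from bench import sensors
def go(x,y,z,yaw): # yaw = angle of tool y axis in world
    s=sensors.state(); q=s["tcp_rot"]; R=Ro.from_quat([*q[1:],q[0]])
    yv=np.array([np.cos(yaw),np.sin(yaw),0]); zv=np.array([0,0,-1.]); T=Ro.from_matrix(np.c_[np.cross(yv,zv),yv,zv])
    d=R.inv().apply(np.array([x,y,z])-s["tool_pos"])/.8; a=(R.inv()*T).as_rotvec()/(np.pi/2)
    print("t",round(s["clock"],2),"pos",s["tool_pos"].round(4),"delta",d.round(5).tolist(),"ang",a.round(5).tolist())
if __name__=="__main__": go(*map(float,sys.argv[1:]))
E
python3 go.py .420 .322 .14 .0102
```

```text
t 1.3 pos [0.1669 0.6282 0.2313] delta [-0.40407, -0.28864, 0.11411] ang [-2e-05, -5e-05, 0.8281]
```

drive_tool(
  delta_pos=[
    [-0.404,-0.2886,0.114],
    [-0.404,-0.2886,0.114],
    [-0.404,-0.2886,0.114],
    [-0.404,-0.2886,0.114],
    [-0.404,-0.2886,0.114],
  ],
  angular=[
    [0,0,0.828],
    [0,0,0.828],
    [0,0,0.828],
    [0,0,0.828],
    [0,0,0.828],
  ],
  jaw=1,
  force=80,
)

```text
clock: 1.92
tool_pos: [0.3622, 0.392, 0.1614]
tcp_rot: [0.0, 0.566, 0.824, 0.001]
wrist_force: [1.1, 0.5, -0.2]
grip_width: 0.0856
gripper_force: 0.0
```

```bash
python3 go.py .420 .322 .14 .0102
```

```text
t 1.93 pos [0.3622 0.392  0.1614] delta [-0.10767, 0.0359, 0.02673] ang [0.00063, -0.00046, 0.22746]
```

drive_tool(
  delta_pos=[
    [-0.107,0.036,0.0267],
    [-0.107,0.036,0.0267],
    [-0.107,0.036,0.0267],
    [-0.107,0.036,0.0267],
    [-0.107,0.036,0.0267],
  ],
  angular=[
    [0,0,0.227],
    [0,0,0.227],
    [0,0,0.227],
    [0,0,0.227],
    [0,0,0.227],
  ],
)

```text
clock: 2.55
tool_pos: [0.4182, 0.326, 0.1404]
tcp_rot: [-0.0, 0.7, 0.714, 0.0]
wrist_force: [-0.0, -0.0, -0.0]
grip_width: 0.0856
gripper_force: 0.0
```

```bash
python3 go.py .420 .322 .06 .0102; python3 - <<'E'
from h import *
a=save("top","t2.png")[150:300,200:350]; b=save("scene","s2.png")[110:260,180:330]
cv2.imwrite("pics/c2.png",cv2.resize(np.hstack([a,b])[:,:,::-1],None,fx=2.6,fy=2.6,interpolation=cv2.INTER_CUBIC))
p=sensors.state()["tool_pos"]; print("tcp proj",proj("top",p)-[200,150],proj("scene",p)-[180,110])
E
```

```text
t 2.55 pos [0.4182 0.326  0.1404] delta [-0.00514, 0.00218, 0.10047] ang [7e-05, -0.00073, 0.00667]
tcp proj [60.44612711 81.70141901] [67.18682459 61.82606516]
```

View pics/c2.png

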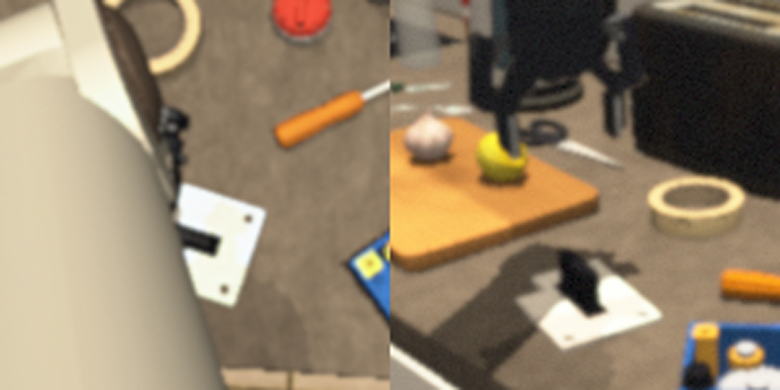

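The scene view shows the two open fingertips straddling the rib's line of sight as predicted, with the midpoint column at 67 against the projected TCP's 67. The arm partly hides the top view. I'll descend.

drive_tool(
  delta_pos=[
    [-0.005,0.0018,0.05],
    [-0.0055,0.0018,0.1],
    [-0.0055,0.0018,0.135],
    [-0.0055,0.0018,0.157],
    [-0.0055,0.0018,0.157],
  ],
  angular=[
    [0,0,0.0067],
    [0,0,0.0067],
    [0,0,0.0067],
    [0,0,0.0067],
    [0,0,0.0067],
  ],
)

```text
clock: 3.28
tool_pos: [0.4196, 0.3197, 0.0135]
tcp_rot: [-0.0, 0.704, 0.71, -0.001]
wrist_force: [-0.4, 0.2, 0.3]
grip_width: 0.0851
gripper_force: 0.0
```

```bash
python3 go.py .4195 .3215 .015 .0102
```

```text
t 3.27 pos [0.4196 0.3197 0.0135] delta [0.00221, -0.00014, -0.0019] ang [-0.00118, 0.00079, -0.0018]
```

Raise 1.5 mm and close.

drive_tool(
  delta_pos=[
    [0.002,0,-0.0019],
    [0.002,0,-0.0019],
    [0.002,0,-0.0019],
    [0.002,0,-0.0019],
    [0.002,0,-0.0019],
  ],
  angular=[
    [0,0,0],
    [0,0,0],
    [0,0,0],
    [0,0,0],
    [0,0,0],
  ],
  jaw=0,
  force=80,
)

```text
clock: 3.9
tool_pos: [0.4208, 0.3217, 0.0166]
tcp_rot: [-0.0, 0.705, 0.709, 0.0]
wrist_force: [-0.8, -1.2, 5.5]
grip_width: 0.0128
gripper_force: 79.4
```

drive_tool(
  delta_pos=[
    [0,0,0],
    [0,0,0],
    [0,0,0],
    [0,0,0],
  ],
  angular=[
    [0,0,0],
    [0,0,0],
    [0,0,0],
    [0,0,0],
  ],
)

```text
clock: 4.4
tool_pos: [0.4208, 0.3218, 0.0166]
tcp_rot: [0.0, 0.705, 0.709, 0.0]
wrist_force: [-0.9, -1.2, 5.8]
grip_width: 0.0125
gripper_force: 79.4
```

```bash
python3 go.py .4195 .3215 .135 .0102
```

```text
t 4.4 pos [0.4208 0.3218 0.0166] delta [-0.00023, -0.00155, -0.148] ang [0.00035, -0.00035, -0.00242]
```

drive_tool(
  delta_pos=[
    [0,0,-0.02],
    [0,0,-0.06],
    [0,0,-0.11],
    [0,0,-0.15],
    [0,0,-0.15],
  ],
  angular=[
    [0,0,0],
    [0,0,0],
    [0,0,0],
    [0,0,0],
    [0,0,0],
  ],
)

```text
clock: 5.03
tool_pos: [0.4221, 0.3227, 0.1391]
tcp_rot: [0.0, 0.705, 0.709, 0.003]
wrist_force: [-0.6, -0.5, -1.7]
grip_width: 0.0132
gripper_force: 78.4
```

```bash
python3 go.py .4698 .0865 .1366 .9577
```

```text
t 5.03 pos [0.4221 0.3227 0.1391] delta [-0.29564, 0.05774, 0.00235] ang [0.00378, -0.00078, -0.60568]
```

drive_tool(
  delta_pos=[
    [-0.06,0.012,0],
    [-0.12,0.024,0],
    [-0.18,0.036,0],
    [-0.24,0.048,0],
    [-0.2956,0.0577,0],
  ],
  angular=[
    [0,0,-0.115],
    [0,0,-0.23],
    [0,0,-0.345],
    [0,0,-0.46],
    [0,0,-0.575],
  ],
)

```text
clock: 5.65
tool_pos: [0.4676, 0.0833, 0.1351]
tcp_rot: [-0.001, 0.322, 0.947, -0.0]
wrist_force: [1.0, -0.2, -1.6]
grip_width: 0.0128
gripper_force: 78.3
```

drive_tool(
  delta_pos=[
    [0,0,0],
    [0,0,0],
    [0,0,0],
  ],
  angular=[
    [0,0,-0.03],
    [0,0,-0.03],
    [0,0,-0.03],
  ],
)

```text
clock: 6.02
tool_pos: [0.4676, 0.0859, 0.1355]
tcp_rot: [-0.001, 0.302, 0.953, -0.0]
wrist_force: [-0.6, 0.1, -1.9]
grip_width: 0.013
gripper_force: 78.3
```

```bash
python3 go.py .4698 .0865 .1366 .9577;  python3 - <<'E'
from h import *
a=save("top","t3.png")[190:320,290:440]; b=save("scene","s3.png")[170:300,260:410]
cv2.imwrite("pics/c3.png",cv2.resize(np.hstack([a,b])[:,:,::-1],None,fx=2.6,fy=2.6,interpolation=cv2.INTER_CUBIC))
E
```

```text
t 6.03 pos [0.4676 0.0859 0.1355] delta [-0.00179, 0.00217, -0.00141] ang [-0.00032, -0.00059, -0.00047]
```

View pics/c3.png

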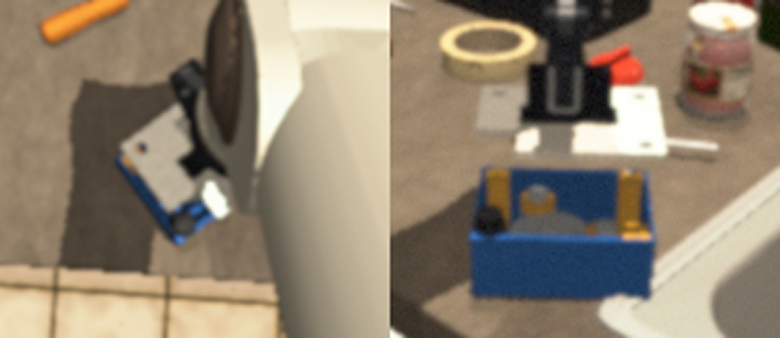

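The cover is held over the housing. The scene view shows its notch at lower left above the gland and the hole corners at right and upper left. I'll lower it partway and then measure precisely.

drive_tool(
  delta_pos=[
    [-0.0018,0.002,0.015],
    [-0.0018,0.002,0.037],
    [-0.0018,0.002,0.037],
    [-0.0018,0.002,0.037],
  ],
  angular=[
    [0,0,0],
    [0,0,0],
    [0,0,0],
    [0,0,0],
  ],
)

```text
clock: 6.62
tool_pos: [0.4703, 0.086, 0.1062]
tcp_rot: [-0.0, 0.302, 0.953, -0.0]
wrist_force: [-0.2, 0.3, -3.1]
grip_width: 0.0127
gripper_force: 78.3
```

```bash
python3 go.py .4698 .0865 .1066 .9577;  python3 - <<'E'
from fit import *
b=save("scene","s4.png"); a=save("top","t4.png")
z=sensors.state()["tool_pos"][2]-.0166; print("under z",z)
def up(im,r,n,p):
    v=cv2.resize(np.ascontiguousarray(im[r[1]:r[3],r[0]:r[2],::-1]),None,fx=7,fy=7,interpolation=cv2.INTER_CUBIC)
    L=np.array([[-HX,-HY],[HX,-HY],[HX,.020],[.035,.020],[.035,HY],[-HX,HY]])
    q=np.array([(proj(n,x)+.5-r[:2])*7 for x in place(p,L,z+.006)]); cv2.polylines(v,[q.astype(np.int32)],True,(0,0,255))
    for x in place(p,HOLES,z+.006): cv2.circle(v,tuple(((proj(n,x)+.5-r[:2])*7).astype(int)),8,(255,0,255),1)
    return v
cv2.imwrite("pics/z4s.png",up(b,(286,195,372,265),"scene",[.4712,.0888,2.5284]))
cv2.imwrite("pics/z4t.png",up(a,(320,215,410,295),"top",[.4676,.0834,2.524]))
E
```

```text
t 6.62 pos [0.4703 0.086  0.1062] delta [0.00089, 0.00013, -0.00045] ang [-0.00012, -0.00019, -0.00038]
under z 0.0901514842102472
```

View pics/z4s.png

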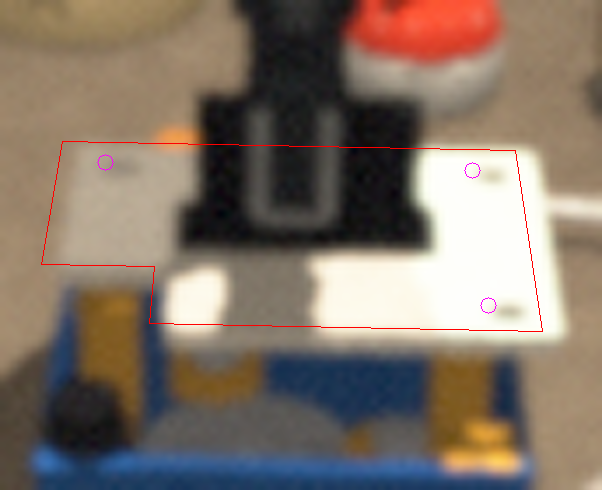

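View pics/z4t.png

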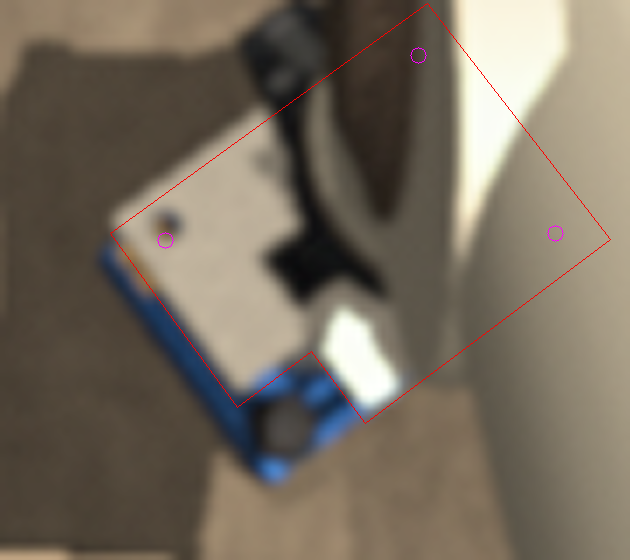

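In the scene crop the plate's actual holes at (492,176), (510,311) and (125,167) lie about 20 crop px, or 2.9 px, to the right of their predicted spots. In the top crop hole_2 at (167,222) is 2.6 px above its prediction. That means the cover needs a shift of about 5–6 mm. I'll compute it.

```bash
cat > meas.py <<'E'
from fit import *
def dark(f,px,w=3):
    g=cv2.imread("pics/"+f,0).astype(float); c=np.array(px,float)
    for _ in range(6):
        x0,y0=np.round(c).astype(int)-w; p=g[y0:y0+2*w+1,x0:x0+2*w+1]
        m=np.clip(np.percentile(p,60)-p-8,0,None); yy,xx=np.mgrid[y0:y0+2*w+1,x0:x0+2*w+1]
        c=np.array([(m*xx).sum(),(m*yy).sum()])/m.sum()
    return c
cr=lambda x,y,o:((x+.5)/7-.5+o[0],(y+.5)/7-.5+o[1])
def holefit(n,pts,z,p0):
    r=lambda p:np.concatenate([proj(n,place(p,HOLES[[i]],z)[0])-q for i,q in pts.items()])
    f=least_squares(r,p0,x_scale=[.01,.01,.05]); return f.x,np.abs(f.fun).max()
if __name__=="__main__":
    z=.0902
    for lab,n,f,pts,zz,p0 in(("init","scene","s1.png",{0:(248.3,239.7),1:(277.8,230.8)},.006,[.42,.32,1.58]),
      ("init","top","t1.png",{0:(286.4,261.1),1:(295.6,233.9),2:(257,221.4)},.006,[.42,.32,1.58]),
      ("now","scene","s4.png",{0:cr(510,311,(286,195)),1:cr(492,176,(286,195))},z+.006,[.47,.086,2.53]),
      ("now3","scene","s4.png",{0:cr(510,311,(286,195)),1:cr(492,176,(286,195)),2:cr(125,167,(286,195))},z+.006,[.47,.086,2.53])):
        d={i:dark(f,q) for i,q in pts.items()}
        print(lab,n,{i:(v.round(2).tolist(),(v-pts[i]).round(1).tolist()) for i,v in d.items()},holefit(n,d,zz,p0))
    print("top h2",ray("top",dark("t4.png",cr(167,222,(320,215))),z+.006)[:2],"thread2 top-fit",place([.4676,.0834,2.524],HOLES,z)[2][:2])
E
python3 meas.py
```

```text
meas.py:7: RuntimeWarning: invalid value encountered in divide
  c=np.array([(m*xx).sum(),(m*yy).sum()])/m.sum()
meas.py:5: RuntimeWarning: invalid value encountered in cast
  x0,y0=np.round(c).astype(int)-w; p=g[y0:y0+2*w+1,x0:x0+2*w+1]
meas.py:5: RuntimeWarning: overflow encountered in scalar add
  x0,y0=np.round(c).astype(int)-w; p=g[y0:y0+2*w+1,x0:x0+2*w+1]
Traceback (most recent call last):
  File "meas.py", line 19, in <module>
    d={i:dark(f,q) for i,q in pts.items()}
         ~~~~^^^^^
  File "meas.py", line 6, in dark
    m=np.clip(np.percentile(p,60)-p-8,0,None); yy,xx=np.mgrid[y0:y0+2*w+1,x0:x0+2*w+1]
              ~~~~~~~~~~~~~^^^^^^
IndexError: index -1 is out of bounds for axis 0 with size 0
```

```bash
sed -i 's/np.percentile(p,60)-p-8/np.percentile(p,50)-p/; s/range(6)/range(2)/' meas.py; python3 meas.py
```

```text
init scene {0: ([249.49, 244.19], [1.2, 4.5]), 1: ([279.53, 235.01], [1.7, 4.2])} (array([0.41582747, 0.29787671, 1.5353815 ]), np.float64(0.194155778008394))
init top {0: ([285.8, 260.76], [-0.6, -0.3]), 1: ([295.12, 233.63], [-0.5, -0.3]), 2: ([256.71, 220.97], [-0.3, -0.4])} (array([0.41750965, 0.31848606, 1.58193776]), np.float64(0.06928300553903455))
now scene {0: ([358.17, 239.19], [-0.3, 0.2]), 1: ([355.77, 219.59], [-0.1, -0.1])} (array([0.47349015, 0.08314859, 2.52763164]), np.float64(0.08012054510305688))
now3 scene {0: ([358.17, 239.19], [-0.3, 0.2]), 1: ([355.77, 219.59], [-0.1, -0.1]), 2: ([302.99, 215.39], [-0.4, -3.0])} (array([0.47569404, 0.0868577 , 2.49360144]), np.float64(1.7430789463918757))
top h2 [0.45103112 0.14350315] thread2 top-fit [0.44605238 0.14286175]
```

```bash
python3 - <<'E'
from meas import *
c36=lambda x,y,o:((x+.5)/3.6-.5+o[0],(y+.5)/3.6-.5+o[1])
for lab,n,f,o,P,z,p in(("thr","top","t1.png",(210,140),{0:(665,397),1:(600,310),2:(477,400)},.055,[.4676,.0834,2.524]),
 ("thr","scene","s1.png",(190,150),{0:(590,392),1:(588,320),2:(402,316)},.055,[.4712,.0888,2.5284]),
 ("hole","top","t1.png",(210,140),{0:(275,436),1:(308,338),2:(169,293)},.006,[.4178,.3184,1.582]),
 ("hole","scene","s1.png",(190,150),{0:(210,323),1:(316,291)},.006,[.4215,.3247,1.5737])):
    d={}
    for i,q in P.items():
        m=c36(*q,o); d[i]=dark(f,m,2); print(lab,n,i,np.round(m,1),d[i].round(2),"pred",proj(n,place(p,HOLES,z)[i]).round(2))
    for dd in(d,{i:c36(*q,o) for i,q in P.items()}): print("   fit",*holefit(n,dd,z,p),"hull",p)
print("now h2 top, w2",dark("t4.png",cr(167,222,(320,215)),2), proj("top",place([.4676,.0834,2.524],HOLES,.0962)[2]))
E
```

```text
thr top 0 [394.4 249.9] [394.93 249.73] pred [395.17 249.59]
thr top 1 [376.3 225.8] [376.21 225.44] pred [376.58 225.3 ]
thr top 2 [342.1 250.8] [341.78 250.79] pred [341.95 250.6 ]
   fit [0.46703983 0.08383449 2.52622673] 0.07116080281389259 hull [0.4676, 0.0834, 2.524]
   fit [0.46667967 0.08392797 2.52114316] 0.5181137574283525 hull [0.4676, 0.0834, 2.524]
thr scene 0 [353.5 258.5] [354.48 258.66] pred [354.07 256.97]
thr scene 1 [353.  238.5] [352.89 242.5 ] pred [352.05 236.57]
thr scene 2 [301.3 237.4] [300.97 239.8 ] pred [300.81 235.52]
   fit [0.46402554 0.0773719  2.52991661] 2.5315138649381765 hull [0.4712, 0.0888, 2.5284]
   fit [0.46797089 0.0839215  2.50659406] 0.6608511711693836 hull [0.4712, 0.0888, 2.5284]
hole top 0 [286.  260.8] [285.81 260.77] pred [285.86 260.73]
hole top 1 [295.2 233.5] [295.09 233.65] pred [295.24 233.48]
hole top 2 [256.6 221. ] [256.73 220.98] pred [256.74 220.86]
   fit [0.41749194 0.31847271 1.5818134 ] 0.08131026908750982 hull [0.4178, 0.3184, 1.582]
   fit [0.41749925 0.31828856 1.58790184] 0.06103876502811545 hull [0.4178, 0.3184, 1.582]
hole scene 0 [248.  239.4] [248.53 239.94] pred [248.08 237.87]
hole scene 1 [277.4 230.5] [277.03 230.47] pred [276.5  228.98]
   fit [0.41793469 0.31701351 1.59393152] 0.09165714868905184 hull [0.4215, 0.3247, 1.5737]
   fit [0.42105456 0.31815483 1.53979275] 0.1974311811235907 hull [0.4215, 0.3247, 1.5737]
now h2 top, w2 [343.60854093 246.69039146] [343.09033571 248.866462  ]
```

Thread and hole spots from both cameras now agree: the housing is at (0.467, 0.0838, 2.526) and the cover at about (0.473, 0.083, 2.527). I need to shift it about (-5.8, +0.2) mm and lower it 14 mm.

```bash
python3 go.py .4645 .0862 .0916 .9572
```

```text
t 6.72 pos [0.4708 0.086  0.1068] delta [0.00657, -0.0043, 0.01893] ang [0.00042, 0.00037, -0.0002]
```

drive_tool(
  delta_pos=[
    [0.0064,-0.0042,0],
    [0.0064,-0.0042,0.009],
    [0.0064,-0.0042,0.0185],
    [0.0064,-0.0042,0.0185],
    [0.0064,-0.0042,0.0185],
  ],
  angular=[
    [0,0,0],
    [0,0,0],
    [0,0,0],
    [0,0,0],
    [0,0,0],
  ],
)

```text
clock: 7.35
tool_pos: [0.4642, 0.086, 0.0913]
tcp_rot: [-0.0, 0.302, 0.953, -0.0]
wrist_force: [0.3, 0.2, -0.9]
grip_width: 0.0132
gripper_force: 78.3
```

```bash
python3 - <<'E'
from meas import *
s=save("scene","s5.png"); t=save("top","t5.png"); p=sensors.state()["tool_pos"]; z=p[2]-.0166+.006; print(p,z-.006)
H=[.467,.0838,2.526]
for n,f,I in(("scene","s5.png",[0,1]),("top","t5.png",[2])):
    pr=[proj(n,x) for x in place(H,HOLES,z)]; d={i:dark(f,pr[i],3) for i in I}
    print(n,[(pr[i].round(2),d[i].round(2)) for i in I], holefit(n,d,z,H) if n=="scene" else [ray(n,d[2],z)[:2]-place(H,HOLES,z)[2][:2]])
def up(im,r,n):
    v=cv2.resize(np.ascontiguousarray(im[r[1]:r[3],r[0]:r[2],::-1]),None,fx=5,fy=5,interpolation=cv2.INTER_CUBIC)
    for x in place(H,HOLES,z): cv2.circle(v,tuple(((proj(n,x)+.5-r[:2])*5).astype(int)),7,(255,0,255),1)
    return v
cv2.imwrite("pics/z5.png",np.hstack([up(s,(286,200,364,290),"scene"),up(t,(325,212,403,302),"top")]))
E
```

```text
[0.46437935 0.08601943 0.09159848] 0.0749984817883041
scene [(array([354.65, 247.16]), array([355.11, 247.2 ])), (array([352.62, 227.12]), array([352.84, 226.85]))] (array([0.46760541, 0.0835252 , 2.53140305]), np.float64(0.1807743802309858))
top [(array([342.42, 249.77]), array([341.97, 249.96]))] [array([-0.00073542,  0.00084093])]
```

View pics/z5.png

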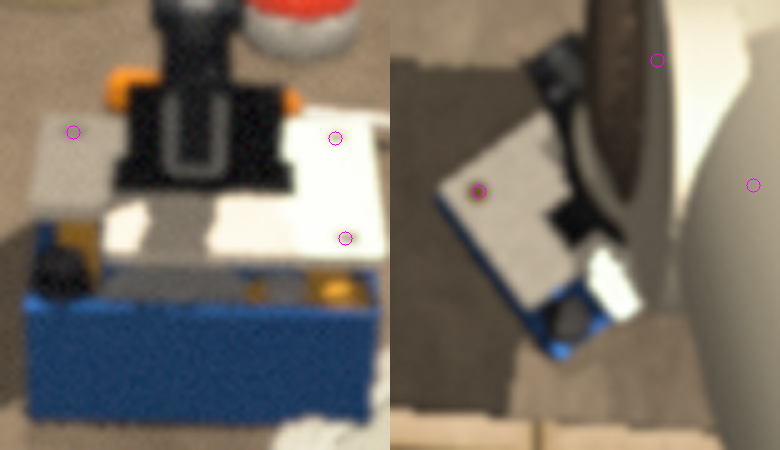

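The target circles lie on all visible holes in both views, within about 1 mm, and the notch clears the gland. I'll let it settle and hand it in.

drive_tool(
  delta_pos=[
    [0,0,0],
    [0,0,0],
    [0,0,0],
    [0,0,0],
  ],
  angular=[
    [0,0,0],
    [0,0,0],
    [0,0,0],
    [0,0,0],
  ],
)

```text
clock: 7.95
tool_pos: [0.4642, 0.086, 0.0915]
tcp_rot: [-0.0, 0.302, 0.953, 0.0]
wrist_force: [-0.4, 0.5, -1.9]
grip_width: 0.0126
gripper_force: 78.3
```

```bash
python3 -c "
from bench import sensors,arm
s=sensors.state();print(s['tool_pos'],s['tcp_rot'],s['gripper_force'],abs(s['joint_vel']).max());print(arm.finish_job())"
```

```text
[0.46418721 0.0859813  0.09154079] [-4.82587048e-06  3.02219779e-01  9.53238273e-01  1.18309384e-05] 78.29250454902649 0.0019362544954811464
the job is handed in; nothing more can be done
None
```

I handed the job in with the cover held still and level about 2 cm above the housing rim, its notch over the cable gland and its holes within about 1 mm of the threaded holes by camera; the judge's verdict was not shown.

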